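# Check a laboratory hotplate with a pen thermometer

### The job

The hotplate on the lab bench is on and its temperature is to be checked at the red ring: gently lift the orange pen thermometer out of its stand, bring its sprung tip down inside the red ring with the thermometer upright, and press lightly until the tip is pushed in about half of its travel. Finish the program while still holding the thermometer there, tip pressed and steady, so that the reading can be taken. Nothing but the tip may touch the hotplate, and that only at the red ring; leave the tube rack, bottle and beaker alone.

Things in the scene. Friction and masses are not known exactly. Their poses are not given: they have to be found in the camera images.
- thermometer: Orange pen thermometer, loose, about 95 g, upright in its stand. Origin: centre of the underside of its black collar (32 mm across); z up along the pen. Handle 26 mm (x) by 20 mm (y), z = 6 to 85 mm; grip across the 20 mm at about z = 48 mm. Display on +x side. Below: 6 mm stem, 9 mm black sleeve ending at z = -80 mm, sprung copper tip, its flat face at z = -95 mm when free
- probe_tip (a joint): How far the sprung tip is pushed into the sleeve, in m: 0 free, 0.010 fully in against its stop. Spring 0.6 N at the start of travel plus 0.3 N per mm (2.1 N at half travel, 3.6 N at the stop, rigid beyond)
- tip_face (a point): Centre of the flat end face of the tip, moving with the tip; axes as the thermometer's
- stand: Fixed stand: base 90 x 90 x 12 mm, two rods and a white top plate 50 (x) by 74 mm (y), upper face 115 mm above the bench, with a 17 mm hole in its middle. The thermometer's collar rests on that face, its stem hangs through the hole with the tip 20 mm above the bench. Origin: under its centre at bench level, z up
- hotplate: Fixed hotplate, cream housing 270 x 200 mm; level white ceramic top 180 x 180 mm, its face 95 mm above the bench. Origin: under the middle of the ceramic top at bench level; x points to the control panel side (housing from x = -100 to +170 mm, knobs to +190), y across, z up
- ring_red: Red ring painted on the ceramic top, 26 mm inside and 34 mm outside diameter. Origin: its centre, on the face of the top. This is the spot to measure
- ring_blue: Blue ring of the same size on the ceramic top, not to be touched. Origin: its centre
- ring_black: Black ring of the same size on the ceramic top, not to be touched. Origin: its centre
- tube_rack: Blue rack of small tubes, 140 x 70 x 44 mm, loose bystander. Origin: centre of its underside
- bottle: Amber reagent bottle with a blue cap, 56 mm across, 100 mm tall, loose bystander. Origin: centre of its underside
- beaker: Glass beaker, 68 mm across, 90 mm tall, loose bystander. Origin: centre of its underside
Mind the look-alikes: they are no part of the job. Leave any green look-alike of the stand alone.

How it is judged (in metres and radians):
On the way:
1. the thermometer has been lifted out of its stand, tip clear above the stand's top plate (z of tip_face in the frame of stand above 0.118 m and contact force between the fingers and thermometer above 1 N), for 0.1 s.
At the end, for the whole second after the job is handed in: The thermometer is still held in the fingers, steady and upright within 0.12 rad (7 degrees), its tip on the hotplate wholly inside the red ring (within 8 mm of its centre), pushed in 2.5 to 8 mm of its 10 mm travel with a contact force of 0.8 to 4.5 N (horizontal distance between tip_face and ring_red below 0.008 m and contact force between thermometer and hotplate between 0.8 and 4.5 N and value of joint probe_tip between 0.0025 and 0.008 m and angle between thermometer's own z axis and vertical below 0.12 rad and height (world z) of thermometer above 0.17 m and linear speed of thermometer below 0.02 m/s and contact force between the fingers and thermometer above 1 N); the arm keeps its last pose, push and grip.
It fails at once if the hotplate was touched away from the red ring (tip more than 16 mm from the ring's centre) (contact force between thermometer and hotplate above 0.3 N and horizontal distance between tip_face and ring_red above 0.016 m).
It fails at once if the thermometer was pressed on the hotplate with more than 8 N (contact force between thermometer and hotplate above 8 N).
It fails at once if the robot touched the hotplate (contact force between any of the arm, the fingers and hotplate above 0.5 N).
It fails at once if the thermometer was wrenched against its stand with more than 20 N (contact force between thermometer and stand above 20 N).
It fails at once if the tube rack, bottle or beaker was moved by more than 20 mm or tipped (distance of any of tube_rack, bottle, beaker from where it was at the start of the episode above 0.02 m or angle between any of tube_rack, bottle, beaker's own z axis and vertical above 0.3 rad).
It also fails if it takes over 48 s, if anything falls off the work surface, if the arm or the gripper's body presses on something with over 40 N, if the wrist force passes 120 N, or if a joint passes its speed limit or range.

### The arm

A 6-joint arm with a two-finger parallel gripper is mounted at the origin on the work surface. World frame = base frame: x ahead of the robot, y to its left, z up, the work surface at z = 0. Lengths are in mm, angles in rad, forces in N, time in s.
With the tool pointing down it reaches from about 275 to 875 mm from the base axis. Payload 12.5 kg.
Tool frame: the origin (TCP) lies on the front face of the gripper's body, between the roots of the fingers; the fingertips stand 73 mm ahead of it and the grasp point (between the pads) lies grasp_offset ahead of it (grasp_offset is the distance from the TCP to the grasp point, in mm); z points along the fingers, y is the line along which they close (so a half turn about z gives the same grasp; the last joint's range is limited). The gripper opens to 85 mm and grips with 20 to 120 N. Pads are 22 mm wide; open, the fingers measure 114 mm over their backs; the gripper's body (76 mm by 85 mm) begins 54 mm behind the grasp point. The pads swing forward as they close: fully open they stand 13 mm farther back than shut.
Start: joints at [1.126, 0.351, 1.652, -0, 1.139, -0.085], TCP at [193.616, 514.779, 303.89] pointing down, gripper open.
Joint ranges: [-2.75, 2.75], [-0.79, 2.1], [0.01, 2.65], [-1.57, 4.71], [0.07, 3.14], [-2.87, 2.87]. Speed limits (rad/s): [2.22, 2.22, 2.79, 3.14, 3.14, 3.14].

### API

Orientations are given as a unit quaternion [w, x, y, z].
In Python, from workcell import movep, servo_line, move_joints, grip, pause, ik, get_obs, grab_frame, IKError, hand_in, grasp_offset gives the robot as it stands. Calls block until the motion is done:
- movep(position, orientation): joint-space move of the TCP to a pose.
- servo_line(position, rot=None, velocity=150): straight line of the TCP; rot=None keeps the orientation; velocity is the mean speed in mm/s.
- move_joints(angles): joint-space move.
- grip(opening, effort=None): finger opening in mm; effort is the grip in N (None keeps the last); returns when the fingers have stopped.
- pause(seconds).
- ik(position, orientation): joint angles nearest the present ones, or None.
- get_obs(): the state.
- grab_frame(name): name is "side" or "top" or "wrist"; returns a dict with "image" (400x640x3 uint8, red, green, blue), "fov_y" (degrees; the focal length in pixels is half the picture's height over the tangent of half this angle, whatever the lens; pixels are square), "cx", "cy" (the principal point, pixels), "R" (3x3) and "t" (3): a world point X has camera coordinates R X + t. Camera axes: x right, y down, z forward; pixel columns grow to the right and rows downward; lengths in mm; the calibration is good to about 2 mm. The wrist camera is an equidistant fisheye: a pixel r from the principal point sees the ray r / f radians off the axis. A picture is of the moment at which its call begins. There is no depth.
A pose or a line that the arm cannot do raises IKError and nothing moves.
- hand_in(): hands the job in; it is judged then, once.
The state is a dict: "t": time; "joint_pos": joint angles; "dq": joint speeds; "effort": joint torques, N m; "tcp_pos": TCP position; "tool_rot": TCP orientation; "ft_force": force on the tool from outside, world axes, zero at the start; "moment": the same for the moment, N m; "finger_gap": finger opening in mm; "grasp_force": force on a finger pad.
Only numpy, scipy, OpenCV 4.12 (cv2) and the standard library are available. Lean on these libraries where they do the work, as an engineer would, in place of code of your own. Each camera call takes 0.05 s, during which the arm holds its last target. There are 200 camera calls.

## Working session

There is one attempt and no reset: what is moved stays moved. The work goes in short steps, each a Python script; the robot and the scene stay as the last script left them, time stands still between calls to the robot, and variables do not carry over. Pictures are saved under pics/ and viewed, at most 10 in all, crops included, and the job is handed in when it is done.

```bash
mkdir -p pics; ls; python3 - <<'E'
from workcell import *
import cv2, numpy as np
for n in("top","side"):
    f=grab_frame(n); cv2.imwrite(f"pics/{n}0.png",f["image"][:,:,::-1]); print(n,f["fov_y"],f["cx"],f["cy"],np.round(f["R"],3).tolist(),np.round(f["t"],1))
print(grasp_offset, get_obs())
E
```

```text
pics
top 44.3379603273773 325.24869499977694 202.00149149541085 [[0.013, -1.0, 0.023], [-0.996, -0.015, -0.091], [0.091, -0.022, -0.996]] [ -46.7  506.4 1469. ]
side 50.40947465721959 318.0863636232985 196.99389868499313 [[0.949, -0.315, -0.001], [-0.238, -0.715, -0.657], [0.206, 0.624, -0.754]] [-487.4  161.5 1252.9]
53.900000000000006 {'t': 0.1, 'joint_pos': array([ 1.12639477e+00,  3.51142414e-01,  1.65234596e+00,  7.59578655e-05,
        1.13913197e+00, -8.45977937e-02]), 'dq': array([-0.00064613, -0.00195206, -0.00122392, -0.00026069, -0.00013926,
       -0.00088217]), 'effort': array([ 3.02096450e-03, -5.06831789e+01, -2.91873837e+01,  8.50114986e-06,
        2.52755592e-03,  9.51797489e-06]), 'tcp_pos': array([193.51594108, 514.59307416, 303.43947723]), 'tool_rot': array([-1.67619963e-04,  1.78948664e-01,  9.83858278e-01, -4.86958264e-04]), 'ft_force': array([-0.87860417, -0.52099591,  1.37293146]), 'moment': array([-0.00724015, -0.08613418, -0.00638241]), 'grasp_force': 0.0, 'finger_gap': 85.39919438377316}
```

View pics/top0.png

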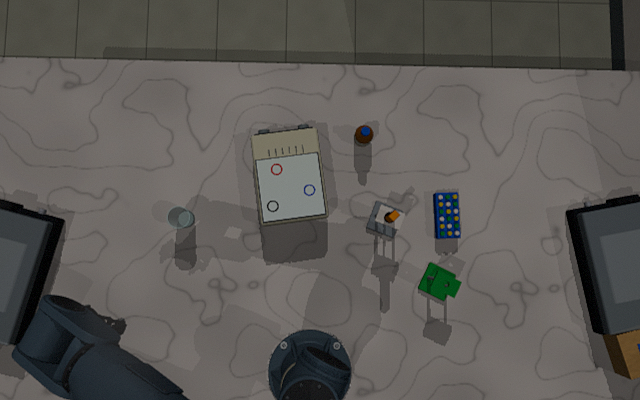

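View pics/side0.png

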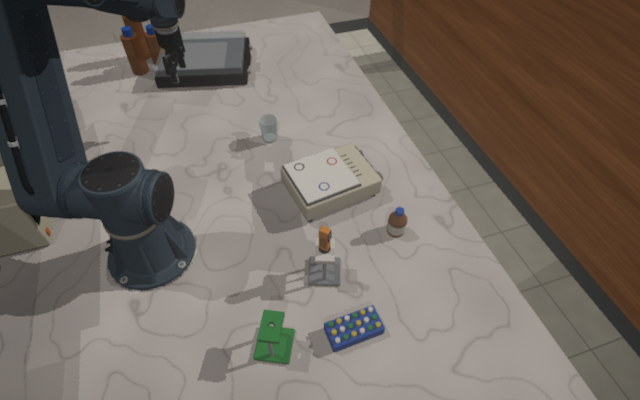

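Top view: orange thermometer at (391,216) on the grey/white stand at (385,219). The look-alike is the green empty stand at (438,282), and the other orange/brown things are the bottle at (364,134) and bottles in the background. Red ring is at (277,170), blue at (309,190), black at (272,206). Side view: thermometer at (325,240), red ring at (331,161).

```bash
cat > h.py <<'E'
from workcell import *
import cv2, numpy as np
def ray(f,u,v):
    fl=200/np.tan(np.radians(f["fov_y"]/2)); R=np.array(f["R"]);t=np.array(f["t"])
    x=np.array([u-f["cx"],v-f["cy"]])
    if f.get("name")=="wrist":
        r=np.hypot(*x);a=r/fl; d=np.r_[x/max(r,1e-9)*np.sin(a),np.cos(a)]
    else: d=np.r_[x/fl,1]
    return -R.T@t, R.T@(d/np.linalg.norm(d))
def onplane(f,u,v,z):
    o,d=ray(f,u,v); return o+d*(z-o[2])/d[2]
def grab(n):
    f=grab_frame(n); f["name"]=n; return f
def proj(f,X):
    fl=200/np.tan(np.radians(f["fov_y"]/2)); c=np.array(f["R"])@X+np.array(f["t"])
    if f["name"]=="wrist":
        rho=np.hypot(c[0],c[1]);a=np.arctan2(rho,c[2]); return np.array([f["cx"],f["cy"]])+fl*a*c[:2]/max(rho,1e-9)
    return np.array([f["cx"],f["cy"]])+fl*c[:2]/c[2]
def mask(f,lo,hi,box=None):
    h=cv2.cvtColor(f["image"],cv2.COLOR_RGB2HSV)
    m=cv2.inRange(h,lo,hi)
    if lo[0]==0 and hi[0]<=8: m|=cv2.inRange(h,(172,)+lo[1:],(180,)+hi[1:])
    if box:
        k=np.zeros_like(m); x0,y0,x1,y1=box; k[y0:y1,x0:x1]=1; m*=k
    return m
def blob(m):
    n,l,s,c=cv2.connectedComponentsWithStats(m,connectivity=8)
    return [(s[i].tolist(),c[i].round(1).tolist()) for i in sorted(range(1,n),key=lambda i:-s[i,4])[:4]]
E
python3 - <<'E'
from h import *
T=grab("top");S=grab("side")
for f,bo,br in((T,(370,195,410,240),(262,158,292,182)),(S,(312,222,338,258),(322,152,342,170))):
    mo=mask(f,(8,150,60),(22,255,255),bo); mr=mask(f,(0,90,60),(7,255,255),br)
    print(blob(mo)[:2],blob(mr)[:2])
    c=cv2.minEnclosingCircle(cv2.findNonZero(mr))[0]; x,y,w,h=cv2.boundingRect(mr)
    print("ring",onplane(f,x+w/2-.5,y+h/2-.5,95).round(1)); 
    u,v=blob(mo)[0][1]; f["o"]=ray(f,u,v)
(a,d),(b,e)=T["o"],S["o"]
s=np.linalg.lstsq(np.c_[d,-e],b-a,rcond=None)[0]; print("pen",a+d*s[0],b+e*s[1])
a=cv2.resize(T["image"][190:250,350:420],None,fx=5.5,fy=5.5,interpolation=2);b=cv2.resize(S["image"][215:295,290:360],None,fx=5.5,fy=5.5,interpolation=2)
a=cv2.copyMakeBorder(a,0,b.shape[0]-a.shape[0],0,0,0)
cv2.imwrite("pics/crop.png",np.hstack([a,b])[:,:,::-1])
E
```

```text
[([388, 210, 11, 11, 67], [393.3, 215.1]), ([386, 217, 1, 1, 1], [386.0, 217.0])] [([271, 164, 11, 11, 38], [276.0, 169.0])]
ring [594.6 106.2  95. ]
[([320, 227, 10, 8, 52], [324.8, 230.1]), ([328, 244, 1, 4, 4], [328.0, 245.5])] [([327, 160, 1, 2, 2], [327.0, 160.5])]
ring [580.4 109.7  95. ]
pen [ 458.87688859 -219.98437618  192.4868816 ] [ 458.62606274 -219.93050654  192.46151047]
```

View pics/crop.png

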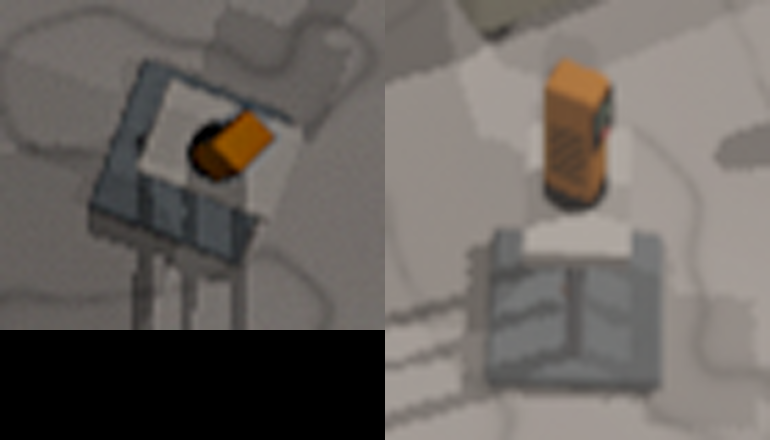

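Crop confirms the orange pen on the white-plate stand. The pen is yawed relative to the stand, with its 26 mm axis at about -48°. Moving above it for a close look.

```bash
cat >> h.py <<'E'
def q(psi):
    a=np.radians(psi)/2; return [0,np.cos(a),np.sin(a),0]
E
python3 - <<'E'
from h import *
movep([459,-220,350],q(132)); pause(.3)
o=get_obs();print(o["tcp_pos"],o["joint_pos"].round(2),o["t"],o["ft_force"])
f=grab("wrist"); cv2.imwrite("pics/w1.png",f["image"][:,:,::-1])
print(f["fov_y"],f["cx"],f["cy"],(-np.array(f["R"]).T@f["t"]).round(1),np.array(f["R"])[2].round(3))
for z in(115,200):print(proj(f,np.array([459,-220,z])))
E
```

```text
[ 459.083013   -219.83460716  349.98030653] [-0.54  0.23  1.7   0.    1.21 -1.27] 3.2583 [0.58573096 0.23975701 0.53727994]
65.70646984690485 322.1216984259737 204.50827204798264 [ 413.4 -169.   419.5] [ 0.184 -0.202 -0.962]
[321.57095357 187.31671782]
[321.44517307 212.45535814]
```

View pics/w1.png

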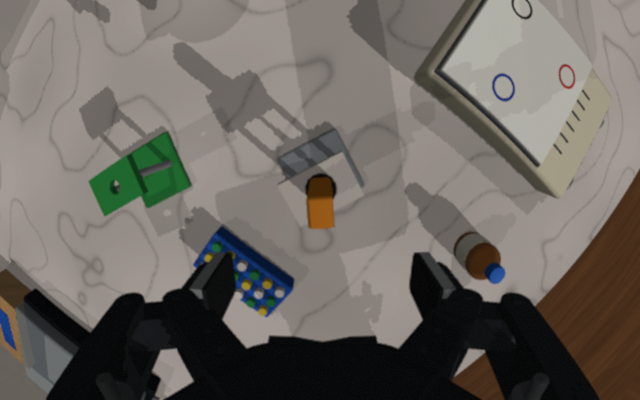

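The wrist view shows the pen top face at (320,213), nearly aligned with the fingers; the red ring is at (567,76). Fitting the top face.

```bash
python3 - <<'E'
from h import *
f=grab("wrist")
h=cv2.cvtColor(f["image"],cv2.COLOR_RGB2HSV); print(h[180:236:5,320].tolist())
m=mask(f,(8,150,150),(24,255,255),(295,170,345,240)); print(blob(m)[:2])
ctr=max(cv2.findContours(m,0,1)[0],key=cv2.contourArea)[:,0]
P=np.array([onplane(f,u,v,200)[:2] for u,v in ctr],np.float32)
(c,s,a)=cv2.minAreaRect(P); print(c,s,a)
mr=mask(f,(0,90,60),(7,255,255),(545,50,595,100)); x,y,w,hh=cv2.boundingRect(mr); print((x,y,w,hh),onplane(f,x+w/2-.5,y+hh/2-.5,95))
E
```

```text
[[16, 228, 66], [15, 228, 67], [16, 228, 67], [16, 225, 68], [16, 217, 141], [16, 214, 149], [15, 214, 150], [16, 217, 149], [16, 218, 150], [15, 216, 151], [13, 27, 132], [13, 23, 135]]
[([318, 201, 15, 27, 253], [325.9, 215.9]), ([318, 213, 3, 3, 5], [318.8, 214.0])]
(462.3406982421875, -218.5902557373047) (10.556385040283203, 20.12441062927246) 36.53355026245117
(559, 64, 16, 25) [594.77835319 104.80381024  95.        ]
```

```bash
python3 - <<'E'
from h import *
f=grab("wrist")
m=mask(f,(8,150,110),(24,255,255),(295,170,345,240)); print(blob(m)[:2])
ctr=max(cv2.findContours(m,0,1)[0],key=cv2.contourArea)[:,0]
P=np.array([onplane(f,u,v,200)[:2] for u,v in ctr],np.float32)
(c,s,a)=cv2.minAreaRect(P); print(c,s,a)
E
```

```text
[([308, 198, 26, 31, 713], [320.7, 212.8])]
(458.9152526855469, -220.8639373779297) (17.973508834838867, 22.986406326293945) 45.84764099121094
```

```bash
python3 - <<'E'
from h import *
movep([459,-220.5,330],q(135.8)); servo_line([459,-220.5,217],velocity=80)
grip(14,30); pause(.3); o=get_obs(); print(o["finger_gap"],o["grasp_force"],o["ft_force"],o["tcp_pos"],o["t"])
if o["grasp_force"]>3:
    servo_line([459,-220.5,240],velocity=30); o=get_obs(); print(o["ft_force"],o["grasp_force"],o["finger_gap"])
    servo_line([459,-220.5,360],velocity=60); pause(.3); o=get_obs(); print(o["ft_force"],o["grasp_force"],o["finger_gap"],o["t"])
    f=grab("wrist"); cv2.imwrite("pics/w2.png",f["image"][:,:,::-1])
    f=grab("side"); cv2.imwrite("pics/s2.png",cv2.resize(f["image"][130:300,240:440],None,fx=3,fy=3)[:,:,::-1])
E
```

```text
19.6977606070475 36.28710865974426 [-0.53030133 -0.92035082  0.78370247] [ 458.98843372 -220.51946274  217.02875827] 6.1333
[-0.04261984 -0.20530607 -1.02034377] 36.16925239562988 19.47609705915671
[ 0.45008172 -0.13978072 -0.63641181] 36.1712121963501 19.623653382438054 9.5
```

View pics/s2.png

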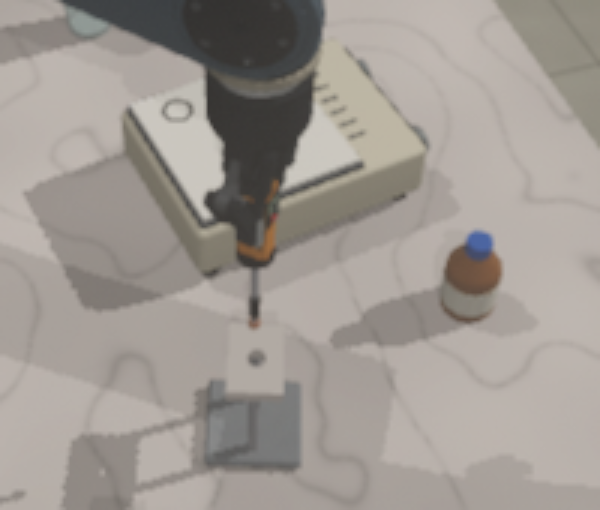

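View pics/w2.png

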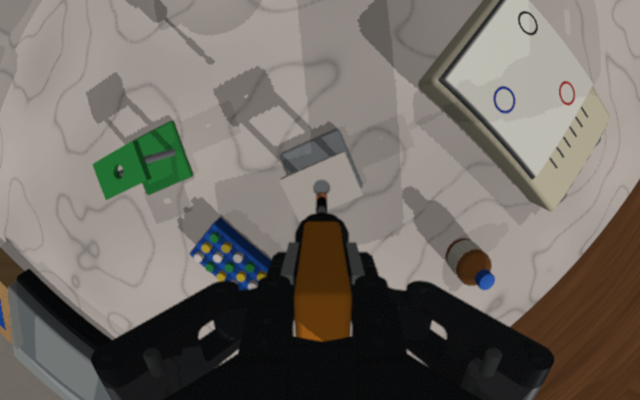

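Held and upright. The side crop shows the tip at full-image (325,238), clear above the stand, and the wrist view shows it at (321,203). Moving over the red ring.

```bash
python3 - <<'E'
from h import *
servo_line([594.7,105.5,360],velocity=110); servo_line([594.7,105.5,325],velocity=50); pause(.4)
o=get_obs(); print(o["tcp_pos"],o["t"],o["ft_force"],o["grasp_force"])
for n in("wrist","side","top"):
    f=grab(n); p=proj(f,np.array([594.7,105.5,128])).astype(int); r=proj(f,np.array([594.7,105.5,95]))
    print(n,p,r); k=60 if n=="wrist" else 40; x,y=max(p[0]-k,0),max(p[1]-k,0)
    cv2.imwrite(f"pics/f_{n}.png",f["image"][:,:,::-1])
    c=cv2.resize(f["image"][y:y+2*k,x:x+2*k],(380,380),interpolation=cv2.INTER_CUBIC); print("crop origin",x,y,380/2/k)
    if n!="top": cs=[c] if n=="wrist" else cs+[c]
cv2.imwrite("pics/c3.png",np.hstack(cs)[:,:,::-1])
E
```

```text
[594.71486847 105.49648928 325.08662063] 14.2083 [ 0.06712161 -0.34528208 -0.80607904] 36.16802930831909
wrist [321 196] [321.77566965 188.27236912]
crop origin 261 136 3.1666666666666665
side [331 152] [331.62017757 160.37724435]
crop origin 291 112 4.75
top [275 167] [276.25034089 168.98068867]
crop origin 235 127 4.75
```

View pics/c3.png

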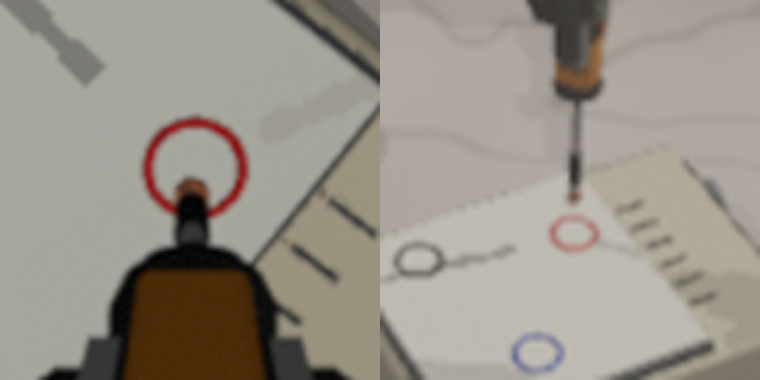

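The tip is over the ring centre: wrist tip at (321.7,195) against ring centre (322.9,189), and in the side view the tip is at (331.8,154) directly above the ring at (331.8,161). That is within about 1 mm once height is allowed for. Descending slowly with force feedback.

```bash
python3 - <<'E'
from h import *
def fz(n=8):
    v=[]
    for _ in range(n): pause(.03); v.append(get_obs()["ft_force"][2])
    return np.mean(v),np.std(v)
servo_line([594.7,105.5,302],velocity=30); pause(.4)
b,s=fz(12); print("base",b,s)
z=302
while z>284:
    z-=1; servo_line([594.7,105.5,z],velocity=15); d=fz()[0]-b; print(z,round(d,2))
    if d>1.8: break
o=get_obs(); print(o["tcp_pos"],o["t"],o["grasp_force"])
for n in("wrist","side"):
    f=grab(n); p=proj(f,np.array([594.7,105.5,110])).astype(int); k=60 if n=="wrist" else 40; x,y=p-k
    c=cv2.resize(f["image"][max(y,0):y+2*k,x:x+2*k],(380,380),interpolation=cv2.INTER_CUBIC); cs=[c] if n=="wrist" else cs+[c]; print(x,y)
cv2.imwrite("pics/c4.png",np.hstack(cs)[:,:,::-1])
E
```

```text
base -1.0945416326321373 0.4786957739741576
301 0.36
300 -0.18
299 0.15
298 -0.13
297 -0.09
296 -0.23
295 -0.07
294 0.13
293 -0.32
292 0.47
291 1.05
290 1.24
289 1.44
288 2.04
[594.71404418 105.48986496 288.03686487] 23.3083 36.21855676174164
261 142
291 116
```

View pics/c4.png

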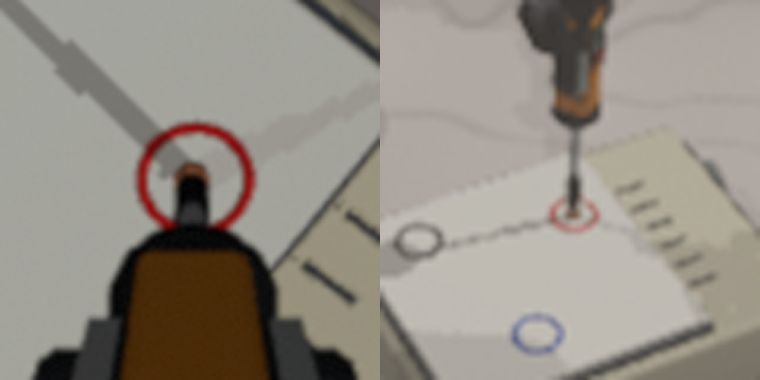

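The tip stands inside the ring, at wrist crop (191,175) against ring centre (196,180), about 1.5 mm off. Contact began near TCP z of 292, so it is now about 4 mm in. One more mm, verify, hand in.

```bash
python3 - <<'E'
from h import *
servo_line([594.7,105.5,287.2],velocity=10); pause(.5)
v=[]
for _ in range(30): pause(.03); v.append(get_obs()["ft_force"][2])
o=get_obs(); print(np.mean(v)+1.0,o["tcp_pos"],o["grasp_force"],o["t"])
if 1.2<np.mean(v)+1<3.2: print(hand_in())
E
```

```text
2.0343345712092864 [594.71178436 105.50738979 287.20931621] 36.28476083278656 25.1583
the job is handed in; nothing more can be done
None
```

I handed the job in with the thermometer held upright, its tip about 1.5 mm from the red ring's centre and pressed in about 5 mm at roughly 2 N; no result was returned.

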